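# Set out the cross rails of a tapered stand by length

### The arm

A 6-joint arm with a two-finger parallel gripper is mounted at the origin on the work surface. World frame = base frame: x ahead of the robot, y to its left, z up, the work surface at z = 0. Lengths are in mm, angles in rad, forces in N, time in s.
With the tool pointing down it reaches from about 350 to 875 mm from the base axis. Payload 4.2 kg.
Tool frame: the origin (TCP) lies between the finger pads; the fingertips stand 25 mm ahead of it and the grasp point (between the pads) lies 6 mm ahead of it; z points along the fingers, y is the line along which they close (so a half turn about z gives the same grasp; the last joint's range is limited). The gripper opens to 85 mm and grips with 20 to 120 N. Pads are 22 mm wide; open, the fingers measure 114 mm over their backs; the gripper's body (76 mm by 85 mm) begins 54 mm behind the grasp point. The pads swing forward as they close: fully open they stand 13 mm farther back than shut.
Start: joints at [1.555, 0.385, 0.008, 0, -1.194, -0.259], TCP at [169.565, 601.537, 256.312] pointing down, gripper open.
Joint ranges: [-3.14, 3.14], [-1.21, 2.06], [-1.07, 1.41], [-3.16, 2.05], [-2.99, -0.16], [-3.1, 3.1]. Speed limits (rad/s): [2.79, 2.79, 3.14, 3.14, 3.14, 3.14].

### API

Orientations are given as a unit quaternion [x, y, z, w].
In Python, from bench import read_state, get_image, job_done gives the robot as it stands.
- The arm moves only by the tool play_rows, never from a script. Its argument "series" is a list of rows, each a list of 6 numbers: the shift along the world's x, y, z in mm, then the turn, a rotation vector about the world's x, y, z in units of 6 degrees (1.0 is 6 degrees). A call has 1 to 20 rows; each row shifts and turns the commanded pose from where the row before left it; what a row does not reach is not made up. A row lasts 1/12 s, in which the tool goes at most 41.7 mm and 7.16 degrees, less where a joint would pass 70% of its speed; a pose out of reach is approached as far as the arm can. A call is refused whole if a number of a shift passes 41.7 or a number of a turn 1, either way. A call with a gripper value outside its range is refused whole. "gripper" is the opening, from 0 (shut) to 1 (fully open), set as the call begins (left out, the last holds). The fingers move at their own pace and stop on an object; the grip force is fixed at half the most. Time passes only in rows, so rows that do not move let the fingers close. It gives the time, the measured TCP pose, the force, the opening and the grip force at its end, in the units of the state.
- read_state(): the state, without advancing time (a new reading comes with each control period).
- get_image(name): name is "side" or "top"; returns a dict with "image" (384x512x3 uint8, red, green, blue), "fx", "fy", "cx", "cy" (pixels), "dist_coeffs" ([k1, k2, p1, p2, k3] as OpenCV has them; the pictures are not rectified), "eye" and "rotation" of the camera in the world. Camera axes: x right, y down, z forward; pixel columns grow to the right and rows downward; lengths in mm; the calibration is good to about 2 mm. A picture is of the moment at which its call begins. There is no depth.
- job_done(): hands the job in; it is judged then, once.
The state is a dict: "clock": time; "joints": joint angles; "joint_vel": joint speeds; "joint_efforts": joint torques, N m; "position": TCP position; "ee_rot": TCP orientation; "contact_force": force on the tool from outside, world axes, zero at the start; "wrist_torque": the same for the moment, N m; "gripper_width": finger opening in mm; "grasp_force": force on a finger pad.
Only numpy, scipy, OpenCV 4.12 (cv2) and the standard library are available. Lean on these libraries where they do the work, as an engineer would, in place of code of your own. Each camera call takes 0.05 s, during which the arm holds its last target. There are 200 camera calls.

### The job

Set out the four tenoned cross rails on the plywood board ready for gluing up, in order of length: the longest on the mark next to the steel stop, then each shorter one on the next mark, ending with the shortest next to the round wooden peg. Lay each rail along its mark, centred on the cross tick, the same side up as it lies now, and do not shift the tape measure.

Things in the scene. Friction and masses are not known exactly. Their poses are not given: they have to be found in the camera images.
- rail_120: loose wooden cross rail, 120 mm long overall along its x axis: a solid bar 100 mm long, 30 mm wide (y) and 36 mm high (z) with a small stub tenon (10 mm long, 20 mm wide, 12 mm high, at mid height) on each end; both ends alike; 0.09 kg give or take 40%. Origin at the centre of its underside, z up. It starts lying on the bench, top of the bench at height 0
- rail_100: loose wooden cross rail, 100 mm long overall along its x axis: a solid bar 80 mm long, 30 mm wide (y) and 36 mm high (z) with a small stub tenon (10 mm long, 20 mm wide, 12 mm high, at mid height) on each end; both ends alike; 0.08 kg give or take 40%. Origin at the centre of its underside, z up. It starts lying on the bench, top of the bench at height 0
- rail_80: loose wooden cross rail, 80 mm long overall along its x axis: a solid bar 60 mm long, 30 mm wide (y) and 36 mm high (z) with a small stub tenon (10 mm long, 20 mm wide, 12 mm high, at mid height) on each end; both ends alike; 0.06 kg give or take 40%. Origin at the centre of its underside, z up. It starts lying on the bench, top of the bench at height 0
- rail_60: loose wooden cross rail, 60 mm long overall along its x axis: a solid bar 40 mm long, 30 mm wide (y) and 36 mm high (z) with a small stub tenon (10 mm long, 20 mm wide, 12 mm high, at mid height) on each end; both ends alike; 0.05 kg give or take 40%. Origin at the centre of its underside, z up. It starts lying on the bench, top of the bench at height 0
- mark_1: one of four alike dark lines, flush with the top of a fixed 8 mm thick plywood board (130 mm x 420 mm); the line is 126 mm long (its x axis, across the board, straight away from the robot at yaw 0) with a 46 mm cross tick at its middle. Origin at the crossing, on the board's top surface, z up. The marks stand 78 mm apart in one straight row along the board (y). It is an end mark of the row (next in the row is mark_2)
- mark_2: one of four alike dark lines, flush with the top of a fixed 8 mm thick plywood board (130 mm x 420 mm); the line is 126 mm long (its x axis, across the board, straight away from the robot at yaw 0) with a 46 mm cross tick at its middle. Origin at the crossing, on the board's top surface, z up. The marks stand 78 mm apart in one straight row along the board (y). Between mark_1 and mark_3
- mark_3: one of four alike dark lines, flush with the top of a fixed 8 mm thick plywood board (130 mm x 420 mm); the line is 126 mm long (its x axis, across the board, straight away from the robot at yaw 0) with a 46 mm cross tick at its middle. Origin at the crossing, on the board's top surface, z up. The marks stand 78 mm apart in one straight row along the board (y). Between mark_2 and mark_4
- mark_4: one of four alike dark lines, flush with the top of a fixed 8 mm thick plywood board (130 mm x 420 mm); the line is 126 mm long (its x axis, across the board, straight away from the robot at yaw 0) with a 46 mm cross tick at its middle. Origin at the crossing, on the board's top surface, z up. The marks stand 78 mm apart in one straight row along the board (y). It is the other end mark of the row (next in the row is mark_3)
- steel_stop: fixed bright steel bar standing on the board at one end of the row, beside an end mark, 76 mm beyond it; 70 mm long (x, parallel to the marks), 16 mm wide (y), 30 mm high. Origin at the centre of its underside, on the board's top. It may be at either end of the row; at the opposite end, in the same position beyond the other end mark, stands a fixed round dark wooden peg, 22 mm in diameter and 30 mm high
- tape: loose tape measure, a bystander: black case 62 mm x 66 mm x 32 mm high with a yellow disc on top, lying on the bench to the side of the board. Origin at the centre of its underside. Beside the board's other end lies a loose cork sanding block (90 mm x 50 mm x 32 mm high), and behind the board a blue bar clamp about 260 mm long and 25 mm high
Things that resemble listed ones, but are neither listed nor needed, are in the scene too. What is shaped like the rail_60 but white or yellow is not meant. What is shaped like the rail_80 but blue is not meant.

How it is judged (in metres and radians):
At the end, for the whole second after the job is handed in: All four rails lie at rest on the board, same side up, each within 12 mm of the cross tick of its own mark and 0.2 rad of the mark's direction (either way round), in order from the longest next to the steel stop to the shortest at the other end (linear speed of each of rail_120, rail_100, rail_80, rail_60 below 0.02 m/s and ((horizontal distance between steel_stop and mark_1 below 0.11 m and horizontal distance between rail_120 and mark_1 below 0.012 m and z of rail_120 in the frame of mark_1 between -0.006 and 0.006 m and angle between each of rail_120, rail_100, rail_80, rail_60's own z axis and vertical below 0.1 rad and angle between the x axis of rail_120 and the x axis of mark_1, either way round below 0.2 rad and horizontal distance between rail_100 and mark_2 below 0.012 m and z of rail_100 in the frame of mark_2 between -0.006 and 0.006 m and angle between the x axis of rail_100 and the x axis of mark_2, either way round below 0.2 rad and horizontal distance between rail_80 and mark_3 below 0.012 m and z of rail_80 in the frame of mark_3 between -0.006 and 0.006 m and angle between the x axis of rail_80 and the x axis of mark_3, either way round below 0.2 rad and horizontal distance between rail_60 and mark_4 below 0.012 m and z of rail_60 in the frame of mark_4 between -0.006 and 0.006 m and angle between the x axis of rail_60 and the x axis of mark_4, either way round below 0.2 rad) or (horizontal distance between steel_stop and mark_4 below 0.11 m and horizontal distance between rail_120 and mark_4 below 0.012 m and z of rail_120 in the frame of mark_4 between -0.006 and 0.006 m and angle between each of rail_120, rail_100, rail_80, rail_60's own z axis and vertical below 0.1 rad and angle between the x axis of rail_120 and the x axis of mark_4, either way round below 0.2 rad and horizontal distance between rail_100 and mark_3 below 0.012 m and z of rail_100 in the frame of mark_3 between -0.006 and 0.006 m and angle between the x axis of rail_100 and the x axis of mark_3, either way round below 0.2 rad and horizontal distance between rail_80 and mark_2 below 0.012 m and z of rail_80 in the frame of mark_2 between -0.006 and 0.006 m and angle between the x axis of rail_80 and the x axis of mark_2, either way round below 0.2 rad and horizontal distance between rail_60 and mark_1 below 0.012 m and z of rail_60 in the frame of mark_1 between -0.006 and 0.006 m and angle between the x axis of rail_60 and the x axis of mark_1, either way round below 0.2 rad))); the robot touches nothing.
It fails at once if the tape measure is shifted by more than 20 mm (distance of tape from where it was at the start of the episode above 0.02 m).
It also fails if it takes over 109 s, if anything falls off the work surface, if the arm or the gripper's body presses on something with over 40 N, if the wrist force passes 120 N, or if a joint passes its speed limit or range.

## Working session

There is one attempt and no reset: what is moved stays moved. The work goes in short steps, Python scripts to look and compute and a tool call to move; the robot and the scene stay as the last step left them, time stands still between calls to the robot, and variables do not carry over. Pictures are saved under pics/ and viewed, at most 14 in all, crops included, and the job is handed in when it is done.

Besides the shell and the picture viewer there is one more tool, called after "Emit:" by a JSON object that holds its "fn" and its "kwargs". play_rows: Moves the arm, as the interface text tells. Its arguments: {"type":"object","properties":{"series":{"type":"array","items":{"type":"array","items":{"type":"number"}}},"gripper":{"type":"number"}},"required":["series"]}

```bash
mkdir -p pics
cat > h.py <<'E'
import numpy as np, cv2
from bench import read_state, get_image, job_done
def snap(n,f):
    g=get_image(n); cv2.imwrite('pics/'+f,g['image'][:,:,::-1]); np.save('pics/'+f+'.npy',g,allow_pickle=True); return g
def K(g): return np.array([[g['fx'],0,g['cx']],[0,g['fy'],g['cy']],[0,0,1.]])
def back(g,px,z):
    p=cv2.undistortPoints(np.array(px,float).reshape(-1,1,2),K(g),np.array(g['dist_coeffs'],float)).reshape(-1,2)
    d=np.c_[p,np.ones(len(p))]@np.array(g['rotation']).T; e=np.array(g['eye'])
    return e+d*((z-e[2])/d[:,2])[:,None]
E
python3 - <<'E'
from h import *
for n in('top','side'):
    g=snap(n,n+'1.png'); print(g['eye'],g['rotation'],g['fx'])
s=read_state(); print(s['clock'],s['position'],s['ee_rot'],s['gripper_width'])
E
```

```text
[339.30896466  11.90325405 884.31107809] [-0.68530334  0.72107347 -0.07291966  0.07137994] 359.4722001460444
[439.20396325 688.57561941 499.33248487] [-0.0377325   0.88119952 -0.47058147  0.02483424] 357.16556616930876
0.1 [169.44636251 601.09529048 255.32775638] [ 9.90564665e-01 -1.37042503e-01 -8.10142116e-05  9.95347689e-04] 85.30368226832917
```

View pics/top1.png

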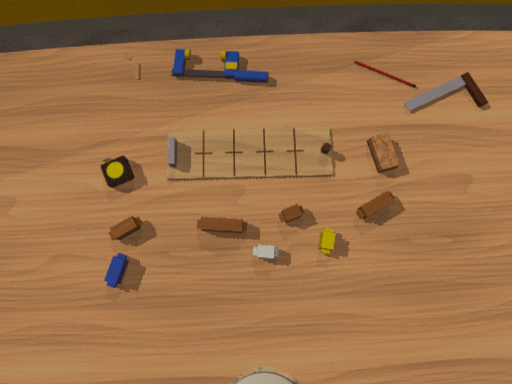

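View pics/side1.png

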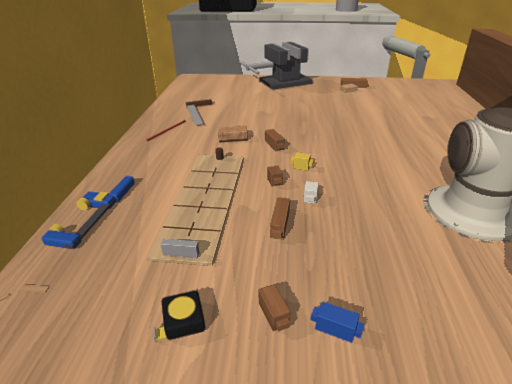

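The top view shows the board with its steel stop at the left, pixel (172,152), and the peg at (326,149). The rails are at (221,225)=120, (376,205)=100, (125,229)=80 and (292,213)=60, and the tape is at (117,171). Next I fit poses to the rail silhouettes.

```bash
cat > fit.py <<'E'
from h import *
from scipy.spatial.transform import Rotation as R
from scipy.optimize import minimize
def fixrot(g):
    g['rotation']=R.from_quat(g['rotation']).as_matrix(); return g
def proj(g,P):
    r=g['rotation'].T; return cv2.projectPoints(np.array(P,float),cv2.Rodrigues(r)[0],-r@np.array(g['eye']),K(g),np.array(g['dist_coeffs'],float))[0].reshape(-1,2)
def box(a,b,c,z0): return np.array([[i*a/2,j*b/2,z0+k*c] for i in(-1,1) for j in(-1,1) for k in(0,1)])
def render(g,L,p,zb,S=8):
    c,s=np.cos(p[2]),np.sin(p[2]); m=np.zeros((384,512),np.uint8)
    for B in(box(L-20,30,36,zb),box(L,20,12,zb+12)):
        Q=B.copy(); Q[:,0]=p[0]+c*B[:,0]-s*B[:,1]; Q[:,1]=p[1]+s*B[:,0]+c*B[:,1]
        h=cv2.convexHull(proj(g,Q).astype(np.float32)); cv2.fillConvexPoly(m,np.round(h*16).astype(np.int32),255,cv2.LINE_AA,4)
    return m/255.
def brown(g):
    I=g['image'].astype(int); h=cv2.cvtColor(g['image'],cv2.COLOR_RGB2HSV).astype(int)
    return ((h[...,2]<130)&(h[...,1]>110)&(h[...,0]<18)).astype(float)
def fit(g,L,p0,zb=0):
    m=brown(g); c=proj(g,[[p0[0],p0[1],18+zb]])[0]; Y,X=np.mgrid[:384,:512]
    m=m*(np.hypot(X-c[0],Y-c[1])<.5*(L+45)*g['fx']/np.linalg.norm(np.array(g['eye'])-[p0[0],p0[1],18]))
    f=lambda q:(lambda r:1-np.minimum(r,m).sum()/np.maximum(r,m).sum())(render(g,L,q,zb))
    best=None
    for y in (p0[2],) if len(p0)>2 else np.arange(0,np.pi,np.pi/12):
        r=minimize(f,[p0[0],p0[1],y],method='Nelder-Mead',options=dict(initial_simplex=np.array([p0[0],p0[1],y])+np.array([[0,0,0],[8,0,0],[0,8,0],[0,0,.15]]),xatol=.1,fatol=1e-5))
        if best is None or r.fun<best.fun: best=r
    return best.x,best.fun
E
cat > a.py <<'E'
from fit import *
t=fixrot(np.load('pics/top1.png.npy',allow_pickle=True).item()); s=fixrot(np.load('pics/side1.png.npy',allow_pickle=True).item())
cv2.imwrite('pics/m.png',np.vstack([cv2.resize(cv2.cvtColor(t['image'][90:300,90:420],cv2.COLOR_RGB2BGR),None,fx=1.7,fy=1.7),cv2.resize((brown(t)[190:300,90:420]*255).astype(np.uint8)[:,:,None].repeat(3,2),None,fx=1.7,fy=1.7)]))
for L,p in((120,(221,225)),(100,(376,205)),(80,(125,229)),(60,(292,213))):
    w=back(t,[p],18)[0]; a=fit(t,L,w[:2]); b=fit(s,L,a[0])
    print(L,w.round(),np.round(a[0],2),round(a[1],3),np.round(b[0],2),round(b[1],3))
# crossings: fine refine of line intersections
G=cv2.cvtColor(t['image'],cv2.COLOR_RGB2GRAY).astype(float)
for x0,y0 in((204,153),(234,152.5),(265,152),(295,151.5)):
    rows=[];cols=[]
    for r in list(range(133,148))+list(range(158,175)):
        w=np.clip(np.median(G[r,int(x0)-6:int(x0)+7])-12-G[r,int(x0)-6:int(x0)+7],0,None)
        if w.sum()>10: rows.append((r,(w*np.arange(int(x0)-6,int(x0)+7)).sum()/w.sum()))
    for c in list(range(int(x0)-7,int(x0)-2))+list(range(int(x0)+4,int(x0)+8)):
        w=np.clip(np.median(G[146:160,c])-12-G[146:160,c],0,None)
        if w.sum()>10: cols.append((c,(w*np.arange(146,160)).sum()/w.sum()))
    A=np.polyfit(*np.array(rows).T,1); B=np.polyfit(*np.array(cols).T,1)
    y=(B[0]*A[1]+B[1])/(1-A[0]*B[0]); x=A[0]*y+A[1]
    e=back(t,[[x,y],[A[0]*135+A[1],135],[A[0]*172+A[1],172]],8); d=e[1]-e[2]
    print(x.round(2),y.round(2),e[0].round(1),'yaw',np.arctan2(d[1],d[0]).round(3))
print('tape',back(t,[[117,171]],30),'stop',back(t,[[172,152]],38),'peg',back(t,[[326,149]],38))
E
python3 a.py
```

```text
120 [443.  78.  18.] [434.44  61.41   1.38] 0.216 [435.33  80.09   1.33] 0.655
100 [ 473. -304.   18.] [ 461.48 -313.74    1.61] 0.37 [ 465.44 -284.92    1.32] 0.564
80 [445. 313.  18.] [434.49 291.02   2.04] 0.366 [445.44 315.01   2.  ] 0.609
60 [464. -95.  18.] [ 453.21 -108.91    4.28] 0.344 [460.95 -89.49   4.54] 0.307
203.1 152.85 [631.4 118.5   8. ] yaw -0.024
233.6 151.97 [629.6  40.5   8. ] yaw -0.029
264.13 151.15 [627.8 -37.4   8. ] yaw -0.026
294.71 150.56 [ 625.4 -115.6    8. ] yaw -0.026
tape [[588.77362361 331.70202756  30.        ]] stop [[627.78443696 191.91759472  38.        ]] peg [[ 615.91231979 -189.18188812   38.        ]]
```

View pics/m.png

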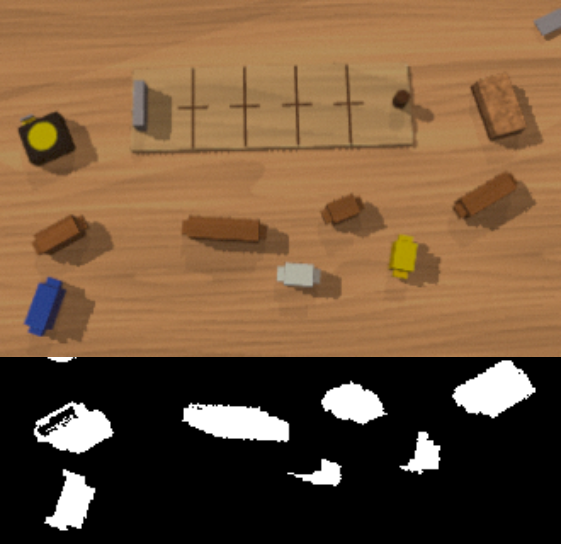

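The marks come out at exactly 78 mm spacing, but the mask includes the rails' shadows, so I'm sampling colours to separate them.

Run:
```python
from fit import *
for n,pts in(('top',{'rail':[(221,224),(376,205),(125,228),(290,213)],'shadow':[(252,230),(301,218),(388,212),(147,233),(343,248),(279,257)],'wood':[(250,260),(180,210)]}),('side',{'rail':[(280,215),(275,175),(275,138),(270,300),(282,222),(273,310)],'wood':[(300,250),(250,160)],'sh':[(287,182),(293,205),(290,143)]})):
    g=np.load(f'pics/{n}1.png.npy',allow_pickle=True).item(); h=cv2.cvtColor(g['image'],cv2.COLOR_RGB2HSV)
    for k,v in pts.items(): print(n,k,[(g['image'][y,x].tolist(),h[y,x].tolist()) for x,y in v])
```

```text
top rail [([121, 71, 38], [12, 175, 121]), ([124, 74, 36], [13, 181, 124]), ([126, 76, 36], [13, 182, 126]), ([113, 66, 34], [12, 178, 113])]
top shadow [([117, 79, 53], [12, 139, 117]), ([103, 71, 47], [13, 139, 103]), ([103, 73, 45], [14, 144, 103]), ([117, 81, 52], [13, 142, 117]), ([117, 80, 52], [13, 142, 117]), ([116, 83, 53], [14, 138, 116])]
top wood [([168, 119, 75], [14, 141, 168]), ([178, 136, 85], [16, 133, 178])]
side rail [([132, 89, 58], [13, 143, 132]), ([101, 67, 43], [12, 146, 101]), ([133, 88, 57], [12, 146, 133]), ([149, 100, 66], [12, 142, 149]), ([130, 88, 58], [13, 141, 130]), ([136, 91, 59], [12, 144, 136])]
side wood [([172, 132, 96], [14, 113, 172]), ([185, 141, 103], [14, 113, 185])]
side sh [([184, 140, 102], [14, 114, 184]), ([114, 88, 65], [14, 110, 114]), ([141, 107, 79], [14, 112, 141])]
```

Saturation separates the rails from the shadows, at about 160 in the top view and 128 in the side view.

```bash
python3 - <<'E'
s=open('fit.py').read()
a=s.index("    I=g['image']"); b=s.index("def fit(")
s=s[:a]+"""    h=cv2.cvtColor(cv2.GaussianBlur(g['image'],(3,3),0.6),cv2.COLOR_RGB2HSV).astype(int)
    m=((h[...,1]>(159 if g['eye'][2]>700 else 128))&(h[...,2]<165)&(h[...,0]<18)).astype(np.uint8)
    return cv2.morphologyEx(m,cv2.MORPH_OPEN,np.ones((2,2))).astype(float)
"""+s[b:]
open('fit.py','w').write(s)
a=open('a.py').read().replace("cv2.imwrite('pics/m.png',np.vstack([cv2.resize(cv2.cvtColor(t['image'][90:300,90:420],cv2.COLOR_RGB2BGR),None,fx=1.7,fy=1.7),cv2.resize((brown(t)[190:300,90:420]","cv2.imwrite('pics/m2.png',np.vstack([cv2.resize((brown(s)[110:330,90:420]*255).astype(np.uint8)[:,:,None].repeat(3,2),None,fx=1.7,fy=1.7),cv2.resize((brown(t)[190:300,90:420]")
open('a.py','w').write(a)
E
python3 a.py|head -4
```

```text
120 [443.  78.  18.] [441.    74.91   1.45] 0.176 [441.07  81.73   1.5 ] 0.27
100 [ 473. -304.   18.] [ 471.88 -304.94   -1.13] 0.161 [ 470.07 -292.56   -1.2 ] 0.182
80 [445. 313.  18.] [444.63 309.71   1.94] 0.208 [444.37 316.09   1.96] 0.127
60 [464. -95.  18.] [461.2  -95.57   1.97] 0.224 [459.39 -85.57   1.68] 0.214
```

View pics/m2.png

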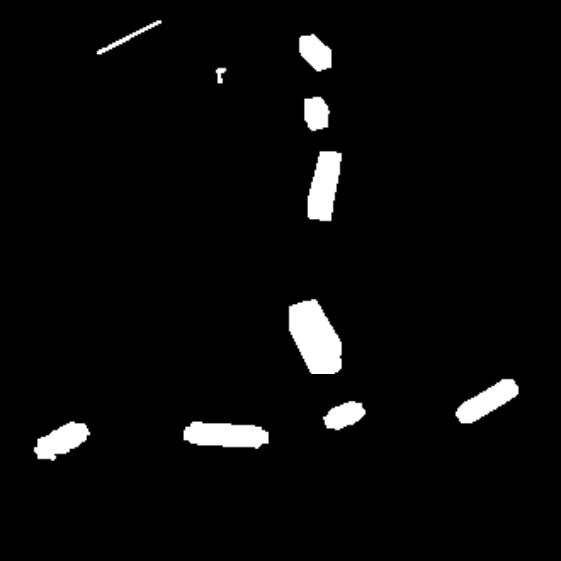

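```bash
cat > ov.py <<'E'
from fit import *
def ov(g,items,S=7,half=(28,20)):
    out=[]
    for L,p,zb in items:
        c=proj(g,[[p[0],p[1],18+zb]])[0].round().astype(int)
        x0,y0=c-half; im=g['image'][y0:y0+2*half[1],x0:x0+2*half[0],::-1]
        im=cv2.resize(im,None,fx=S,fy=S,interpolation=cv2.INTER_CUBIC)
        for B in(box(L-20,30,36,zb),box(L,20,12,zb+12)):
            Q=B.copy(); k,s=np.cos(p[2]),np.sin(p[2]); Q[:,0]=p[0]+k*B[:,0]-s*B[:,1]; Q[:,1]=p[1]+s*B[:,0]+k*B[:,1]
            h=cv2.convexHull(((proj(g,Q)-[x0,y0]+.5)*S).astype(np.float32)).round().astype(int)
            cv2.polylines(im,[h],True,(255,255,0),1)
        out.append(im)
    return np.vstack([np.hstack(out[:2]),np.hstack(out[2:])])
E
python3 - <<'E'
from ov import *
t=fixrot(np.load('pics/top1.png.npy',allow_pickle=True).item())
cv2.imwrite('pics/o1.png',ov(t,[(120,(441,74.9,1.45),0),(100,(471.9,-304.9,-1.13),0),(80,(444.6,309.7,1.94),0),(60,(461.2,-95.6,1.97),0)]))
E
```

```text
(no output)
```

View pics/o1.png

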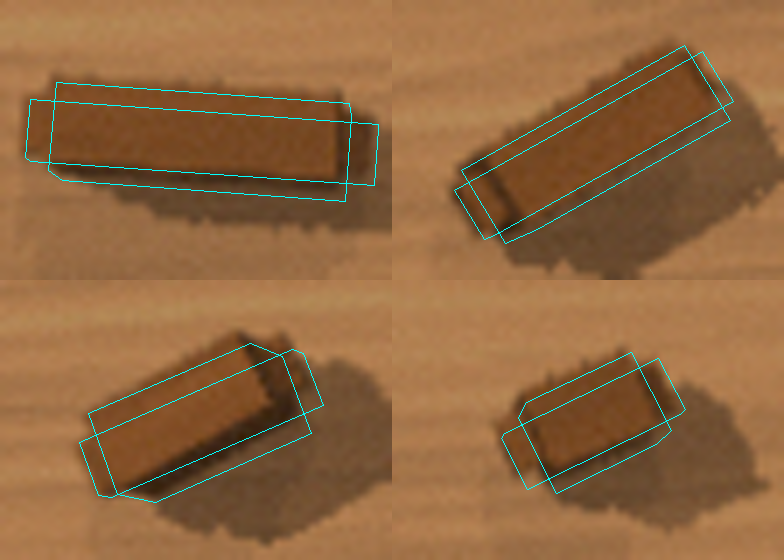

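```bash
sed -i "s/(h\[...,1\]>(159 if g\['eye'\]\[2\]>700 else 128))/((h[...,1]>(155 if g['eye'][2]>700 else 126))|(h[...,2]<86))/" fit.py
python3 a.py|head -4 | tee r.txt
python3 - <<'E'
from ov import *
t=fixrot(np.load('pics/top1.png.npy',allow_pickle=True).item())
it=[]
for L,w in((120,(443,78)),(100,(473,-304)),(80,(445,313)),(60,(464,-95))): it.append((L,fit(t,L,w)[0],0))
cv2.imwrite('pics/o2.png',ov(t,it))
E
```

```text
120 [443.  78.  18.] [441.12  74.31   1.44] 0.125 [440.41  82.06   1.49] 0.234
100 [ 473. -304.   18.] [ 471.37 -304.51    2.01] 0.137 [ 470.2  -292.17    1.93] 0.173
80 [445. 313.  18.] [445.01 309.61   2.  ] 0.143 [444.35 316.52   1.96] 0.121
60 [464. -95.  18.] [461.18 -96.03   1.96] 0.174 [459.17 -85.58   1.7 ] 0.198
```

View pics/o2.png

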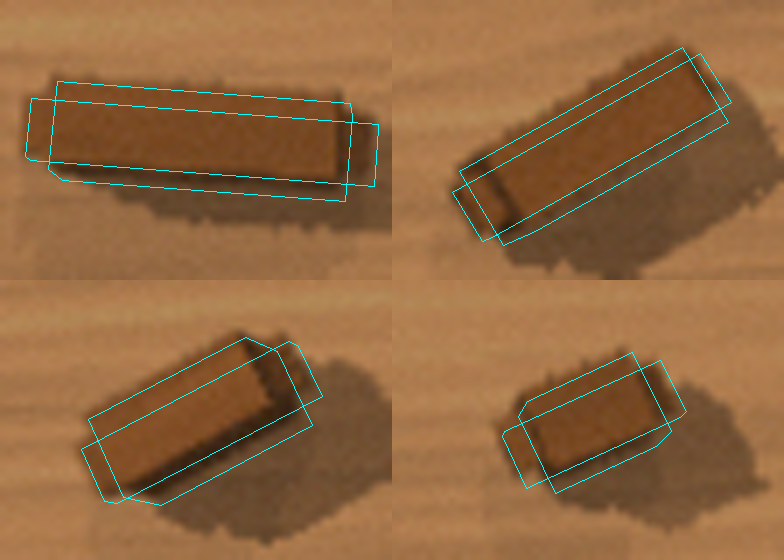

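The 2x2 opening shifted the mask by a pixel, so I'm replacing it with a median filter.

```bash
sed -i "s/return cv2.morphologyEx.*/return cv2.medianBlur(m,3).astype(float)/" fit.py
python3 a.py|head -4 | tee r.txt
python3 - <<'E'
from ov import *
t=fixrot(np.load('pics/top1.png.npy',allow_pickle=True).item())
it=[]
for L,w in((120,(443,78)),(100,(473,-304)),(80,(445,313)),(60,(464,-95))): it.append((L,fit(t,L,w)[0],0))
cv2.imwrite('pics/o3.png',ov(t,it))
E
```

```text
120 [443.  78.  18.] [443.89  76.52   1.43] 0.128 [442.54  78.7    1.49] 0.213
100 [ 473. -304.   18.] [ 473.85 -301.52    2.01] 0.135 [ 473.49 -299.39    1.93] 0.167
80 [445. 313.  18.] [447.01 312.54   1.98] 0.146 [445.98 314.95   1.96] 0.115
60 [464. -95.  18.] [463.65 -93.2    1.97] 0.178 [462.11 -90.84   1.69] 0.202
```

View pics/o3.png

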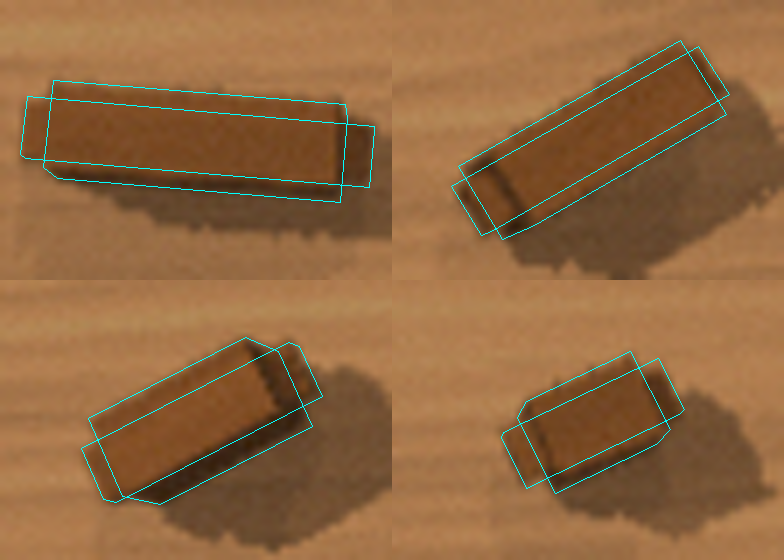

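The overlay now matches, and the two cameras agree within about 2 mm. I start with rail_80, with the gripper partly open, going to (447,313) with tool yaw -1.16.

Emit:
{"fn": "play_rows", "kwargs": {"series": [[19.8,-20.6,-8,0,0,-0.6],[19.8,-20.6,-8,0,0,-0.6],[19.8,-20.6,-8,0,0,-0.6],[19.8,-20.6,-8,0,0,-0.6],[19.8,-20.6,-8,0,0,-0.6],[19.8,-20.6,-8,0,0,-0.6],[19.8,-20.6,-8,0,0,-0.6],[19.8,-20.6,-8,0,0,-0.6],[19.8,-20.6,-8,0,0,-0.6],[19.8,-20.6,-8,0,0,-0.6],[19.8,-20.6,-8,0,0,-0.6],[19.8,-20.6,-8,0,0,-0.6],[19.8,-20.6,-8,0,0,-0.6],[19.8,-20.6,-8,0,0,-0.6],[0,0,0,0,0,0],[0,0,0,0,0,0],[0,0,0,0,0,0]], "gripper": 0.65}}

```text
clock: 1.52
position: [446.8, 313.1, 144.2]
ee_rot: [0.838, -0.546, -0.0, 0.0]
contact_force: [0.5, 0.8, 0.0]
gripper_width: 55.6
grasp_force: 0.0
```

```bash
cat > st.py <<'E'
from bench import read_state
import sys,numpy as np
from scipy.spatial.transform import Rotation as R
s=read_state(); x=R.from_quat(s['ee_rot']).as_matrix()
p=np.array(s['position']); print('t',round(s['clock'],2),'p',p.round(1),'yaw',np.arctan2(x[1,0],x[0,0]).round(3),'zaxis',x[:,2].round(3),'w',round(s['gripper_width'],1),'q',np.round(s['joints'],2))
if len(sys.argv)>1:
    g=np.array([float(a) for a in sys.argv[1:]]); print('delta',(g[:3]-p).round(1),'turn units',round(np.degrees(g[3]-np.arctan2(x[1,0],x[0,0]))/6,2))
E
python3 st.py 446.7 313.3 33 -1.16
```

```text
t 1.52 p [446.8 313.1 144.2] yaw -1.154 zaxis [-0. -0. -1.] w 55.6 q [ 0.91  0.36 -0.34 -0.   -0.87 -0.49]
delta [-1.000e-01  2.000e-01 -1.112e+02] turn units -0.05
```

Emit:
{"fn": "play_rows", "kwargs": {"series": [[0,0,-25,0,0,0],[0,0,-25,0,0,0],[0,0,-25,0,0,0],[0,0,-20,0,0,0],[0,0,-10,0,0,0],[0,0,-6,0,0,0],[0,0,0,0,0,0],[0,0,0,0,0,0]]}}

```text
clock: 2.18
position: [447.0, 314.1, 34.1]
ee_rot: [0.838, -0.545, 0.0, -0.001]
contact_force: [-0.3, 0.4, 0.6]
gripper_width: 55.3
grasp_force: 0.0
```

Emit:
{"fn": "play_rows", "kwargs": {"series": [[0,0,0,0,0,0],[0,0,0,0,0,0],[0,0,0,0,0,0],[0,0,0,0,0,0],[0,0,0,0,0,0],[0,0,0,0,0,0],[0,0,0,0,0,0],[0,0,0,0,0,0],[0,0,10,0,0,0],[0,0,20,0,0,0],[0,0,25,0,0,0],[0,0,25,0,0,0],[0,0,20,0,0,0],[0,0,0,0,0,0],[0,0,0,0,0,0]], "gripper": 0}}

```text
clock: 3.43
position: [446.9, 313.3, 134.9]
ee_rot: [0.838, -0.546, -0.0, -0.002]
contact_force: [-0.5, -0.7, -1.6]
gripper_width: 29.3
grasp_force: 58.2
```

Emit:
{"fn": "play_rows", "kwargs": {"series": [[12.9,-25,0,0,0,0.77],[12.9,-25,0,0,0,0.77],[12.9,-25,0,0,0,0.77],[12.9,-25,0,0,0,0.77],[12.9,-25,0,0,0,0.77],[12.9,-25,0,0,0,0.77],[12.9,-25,0,0,0,0.77],[12.9,-25,0,0,0,0.77],[12.9,-25,0,0,0,0.77],[12.9,-25,0,0,0,0.77],[12.9,-25,0,0,0,0.77],[12.9,-25,0,0,0,0.77],[12.9,-25,0,0,0,0.77],[12.9,-25,0,0,0,0.77],[0,0,0,0,0,0],[0,0,0,0,0,0],[0,0,0,0,0,0]]}}

```text
clock: 4.85
position: [626.3, -36.9, 131.9]
ee_rot: [1.0, -0.014, -0.002, 0.0]
contact_force: [0.1, -0.4, -0.1]
gripper_width: 29.4
grasp_force: 58.3
```

```bash
python3 st.py 627.8 -37.4 42 -0.026
```

```text
t 4.85 p [626.3 -36.9 131.9] yaw -0.027 zaxis [-0.003 -0.    -1.   ] w 29.4 q [ 0.2   0.5  -0.14 -0.   -0.93  1.35]
delta [  1.5  -0.5 -89.9] turn units 0.01
```

Emit:
{"fn": "play_rows", "kwargs": {"series": [[0.3,0,-20,0,0,0],[0.3,0,-25,0,0,0],[0,0,-20,0,0,0],[0,0,-12,0,0,0],[0,0,-7,0,0,0],[0,0,-4,0,0,0],[0,0,-2,0,0,0],[0,0,0,0,0,0],[0,0,0,0,0,0],[0,0,0,0,0,0]]}}

```text
clock: 5.68
position: [628.6, -36.7, 44.4]
ee_rot: [1.0, -0.013, 0.001, -0.0]
contact_force: [0.2, -0.3, -1.3]
gripper_width: 29.2
grasp_force: 58.3
```

```bash
python3 st.py 627.8 -37.4 42 -0.026
```

```text
t 5.68 p [628.6 -36.7  44.4] yaw -0.025 zaxis [ 0.002  0.    -1.   ] w 29.2 q [ 0.2   0.6  -0.22  0.   -0.75  1.35]
delta [-0.8 -0.7 -2.4] turn units -0.01
```

Emit:
{"fn": "play_rows", "kwargs": {"series": [[0,-0.5,-1,0,0,0],[0,0,-0.6,0,0,0],[0,0,0,0,0,0]]}}

```text
clock: 5.93
position: [628.5, -37.4, 42.9]
ee_rot: [1.0, -0.013, 0.001, 0.0]
contact_force: [-1.1, 0.3, 4.3]
gripper_width: 29.5
grasp_force: 58.8
```

Emit:
{"fn": "play_rows", "kwargs": {"series": [[0,0,0,0,0,0],[0,0,0,0,0,0],[0,0,0,0,0,0],[0,0,0,0,0,0],[0,0,0,0,0,0],[0,0,0,0,0,0],[0,0,8,0,0,0],[0,0,15,0,0,0],[0,0,25,0,0,0],[0,0,30,0,0,0],[0,0,15,0,0,0],[0,0,0,0,0,0],[0,0,0,0,0,0]], "gripper": 0.6}}

```text
clock: 7.02
position: [628.4, -37.2, 136.3]
ee_rot: [1.0, -0.013, 0.001, -0.0]
contact_force: [-0.4, -0.5, -0.9]
gripper_width: 51.1
grasp_force: 0.0
```

```bash
python3 st.py 473.8 -301 33 -1.14
```

```text
t 7.02 p [628.4 -37.2 136.3] yaw -0.026 zaxis [ 0.003  0.001 -1.   ] w 51.1 q [ 0.2   0.49 -0.14 -0.   -0.94  1.35]
delta [-154.6 -263.8 -103.3] turn units -10.64
```

Emit:
{"fn": "play_rows", "kwargs": {"series": [[-11.9,-20.3,0,0,0,-0.82],[-11.9,-20.3,0,0,0,-0.82],[-11.9,-20.3,0,0,0,-0.82],[-11.9,-20.3,0,0,0,-0.82],[-11.9,-20.3,0,0,0,-0.82],[-11.9,-20.3,0,0,0,-0.82],[-11.9,-20.3,0,0,0,-0.82],[-11.9,-20.3,0,0,0,-0.82],[-11.9,-20.3,0,0,0,-0.82],[-11.9,-20.3,0,0,0,-0.82],[-11.9,-20.3,0,0,0,-0.82],[-11.9,-20.3,0,0,0,-0.82],[-11.9,-20.3,0,0,0,-0.82],[0,0,0,0,0,0],[0,0,0,0,0,0],[0,0,-25,0,0,0],[0,0,-25,0,0,0],[0,0,0,0,0,0]], "gripper": 0.65}}

```text
clock: 8.52
position: [470.2, -299.2, 79.9]
ee_rot: [0.841, -0.54, -0.005, 0.001]
contact_force: [-1.1, -0.3, -0.6]
gripper_width: 55.3
grasp_force: 0.0
```

```bash
python3 st.py 473.8 -301 33 -1.14
```

```text
t 8.52 p [ 470.2 -299.2   79.9] yaw -1.142 zaxis [-0.01   0.004 -1.   ] w 55.3 q [-0.28  0.47 -0.37 -0.   -0.75  0.71]
delta [  3.6  -1.8 -46.9] turn units 0.02
```

Emit:
{"fn": "play_rows", "kwargs": {"series": [[0,0,-20,0,0,0],[0,0,-15,0,0,0],[0,0,-8,0,0,0],[0,0,-5,0,0,0],[0,0,-3,0,0,0],[0,0,0,0,0,0],[0,0,0,0,0,0]]}}

```text
clock: 9.1
position: [473.8, -301.3, 34.4]
ee_rot: [0.842, -0.54, 0.001, -0.0]
contact_force: [0.9, 0.6, -1.1]
gripper_width: 55.8
grasp_force: 0.0
```

```bash
python3 st.py 473.8 -301 33 -1.14
```

```text
t 9.1 p [ 473.8 -301.3   34.4] yaw -1.141 zaxis [ 0.001 -0.    -1.   ] w 55.8 q [-0.28  0.53 -0.4   0.   -0.63  0.71]
delta [-0.   0.3 -1.4] turn units 0.01
```

Emit:
{"fn": "play_rows", "kwargs": {"series": [[0,0,0,0,0,0],[0,0,0,0,0,0],[0,0,0,0,0,0],[0,0,0,0,0,0],[0,0,0,0,0,0],[0,0,0,0,0,0],[0,0,0,0,0,0],[0,0,0,0,0,0],[0,0,10,0,0,0],[0,0,20,0,0,0],[0,0,25,0,0,0],[0,0,25,0,0,0],[0,0,20,0,0,0],[0,0,0,0,0,0],[0,0,0,0,0,0]], "gripper": 0}}

```text
clock: 10.35
position: [473.4, -301.3, 135.0]
ee_rot: [0.841, -0.541, 0.001, -0.001]
contact_force: [-0.6, 0.0, -1.0]
gripper_width: 29.1
grasp_force: 58.7
```

Emit:
{"fn": "play_rows", "kwargs": {"series": [[11.1,24.4,0,0,0,0.76],[11.1,24.4,0,0,0,0.76],[11.1,24.4,0,0,0,0.76],[11.1,24.4,0,0,0,0.76],[11.1,24.4,0,0,0,0.76],[11.1,24.4,0,0,0,0.76],[11.1,24.4,0,0,0,0.76],[11.1,24.4,0,0,0,0.76],[11.1,24.4,0,0,0,0.76],[11.1,24.4,0,0,0,0.76],[11.1,24.4,0,0,0,0.76],[11.1,24.4,0,0,0,0.76],[11.1,24.4,0,0,0,0.76],[11.1,24.4,0,0,0,0.76],[0,0,0,0,0,0],[0,0,0,0,0,0],[0,0,0,0,0,0],[0,0,0,0,0,0]]}}

```text
clock: 11.85
position: [627.7, 39.3, 132.8]
ee_rot: [1.0, -0.015, -0.001, 0.0]
contact_force: [-0.4, -0.2, -1.1]
gripper_width: 29.4
grasp_force: 58.8
```

```bash
python3 st.py 629.6 40.5 43 -0.026
```

```text
t 11.85 p [627.7  39.3 132.8] yaw -0.029 zaxis [-0.002 -0.001 -1.   ] w 29.4 q [ 0.32  0.5  -0.14 -0.   -0.94  1.22]
delta [  1.9   1.2 -89.8] turn units 0.03
```

Emit:
{"fn": "play_rows", "kwargs": {"series": [[0.3,0,-20,0,0,0],[0.2,0.3,-25,0,0,0],[0,0,-20,0,0,0],[0,0,-12,0,0,0],[0,0,-7,0,0,0],[0,0,-4,0,0,0],[0,0,-2,0,0,0],[0,0,-1,0,0,0],[0,0,0,0,0,0],[0,0,0,0,0,0]]}}

```text
clock: 12.68
position: [629.7, 40.8, 43.7]
ee_rot: [1.0, -0.014, 0.001, -0.0]
contact_force: [0.2, 0.2, -0.3]
gripper_width: 29.2
grasp_force: 58.8
```

```bash
python3 st.py 629.6 40.5 43 -0.026
```

```text
t 12.68 p [629.7  40.8  43.7] yaw -0.027 zaxis [ 0.002  0.    -1.   ] w 29.2 q [ 0.32  0.61 -0.21  0.   -0.75  1.22]
delta [-0.1 -0.3 -0.7] turn units 0.01
```

Emit:
{"fn": "play_rows", "kwargs": {"series": [[0,0,-0.7,0,0,0],[0,0,0,0,0,0]]}}

```text
clock: 12.85
position: [629.7, 40.8, 42.8]
ee_rot: [1.0, -0.014, 0.001, -0.0]
contact_force: [0.2, 0.3, 0.8]
gripper_width: 29.1
grasp_force: 59.0
```

Emit:
{"fn": "play_rows", "kwargs": {"series": [[0,0,0,0,0,0],[0,0,0,0,0,0],[0,0,0,0,0,0],[0,0,0,0,0,0],[0,0,0,0,0,0],[0,0,0,0,0,0],[0,0,8,0,0,0],[0,0,15,0,0,0],[0,0,25,0,0,0],[0,0,30,0,0,0],[0,0,15,0,0,0],[0,0,0,0,0,0],[0,0,0,0,0,0]], "gripper": 0.6}}

```text
clock: 13.93
position: [629.6, 40.8, 136.6]
ee_rot: [1.0, -0.014, 0.001, -0.001]
contact_force: [-0.6, 0.7, -0.4]
gripper_width: 51.0
grasp_force: 0.0
```

```bash
python3 st.py 463.3 -92.5 33 -1.18
```

```text
t 13.93 p [629.6  40.8 136.6] yaw -0.028 zaxis [ 0.003  0.001 -1.   ] w 51.0 q [ 0.32  0.5  -0.13 -0.   -0.94  1.22]
delta [-166.3 -133.3 -103.6] turn units -11.0
```

13 rows of -12.8, -10.25 and turn -0.846, then the descent.

Emit:
{"fn": "play_rows", "kwargs": {"series": [[-12.8,-10.25,0,0,0,-0.846],[-12.8,-10.25,0,0,0,-0.846],[-12.8,-10.25,0,0,0,-0.846],[-12.8,-10.25,0,0,0,-0.846],[-12.8,-10.25,0,0,0,-0.846],[-12.8,-10.25,0,0,0,-0.846],[-12.8,-10.25,0,0,0,-0.846],[-12.8,-10.25,0,0,0,-0.846],[-12.8,-10.25,0,0,0,-0.846],[-12.8,-10.25,0,0,0,-0.846],[-12.8,-10.25,0,0,0,-0.846],[-12.8,-10.25,0,0,0,-0.846],[-12.8,-10.25,0,0,0,-0.846],[0,0,0,0,0,0],[0,0,0,0,0,0],[0,0,-25,0,0,0],[0,0,-25,0,0,0],[0,0,0,0,0,0]], "gripper": 0.65}}

```text
clock: 15.43
position: [460.2, -92.4, 81.1]
ee_rot: [0.831, -0.556, -0.004, 0.003]
contact_force: [-0.7, -0.5, -0.4]
gripper_width: 55.4
grasp_force: 0.0
```

Emit:
{"fn": "play_rows", "kwargs": {"series": [[0,0,-20,0,0,0],[0,0,-15,0,0,0],[0,0,-8,0,0,0],[0,0,-6,0,0,0],[0,0,-3,0,0,0],[0,0,0,0,0,0],[0,0,0,0,0,0]]}}

```text
clock: 16.02
position: [463.3, -92.5, 33.5]
ee_rot: [0.831, -0.556, 0.0, -0.0]
contact_force: [-0.0, 0.1, 0.1]
gripper_width: 55.5
grasp_force: 0.0
```

```bash
python3 st.py 463.3 -92.5 33 -1.18
```

```text
t 16.02 p [463.3 -92.5  33.5] yaw -1.179 zaxis [ 0.001  0.    -1.   ] w 55.5 q [ 0.15  0.43 -0.62  0.   -0.51  0.24]
delta [-0.   0.  -0.5] turn units -0.01
```

Emit:
{"fn": "play_rows", "kwargs": {"series": [[0,0,0,0,0,0],[0,0,0,0,0,0],[0,0,0,0,0,0],[0,0,0,0,0,0],[0,0,0,0,0,0],[0,0,0,0,0,0],[0,0,0,0,0,0],[0,0,0,0,0,0],[0,0,10,0,0,0],[0,0,20,0,0,0],[0,0,25,0,0,0],[0,0,25,0,0,0],[0,0,20,0,0,0],[0,0,0,0,0,0],[0,0,0,0,0,0]], "gripper": 0}}

```text
clock: 17.27
position: [463.1, -92.5, 134.0]
ee_rot: [0.831, -0.556, 0.001, -0.001]
contact_force: [-0.3, -0.8, -1.4]
gripper_width: 29.4
grasp_force: 58.4
```

Emit:
{"fn": "play_rows", "kwargs": {"series": [[11.6,-1.65,0,0,0,0.786],[11.6,-1.65,0,0,0,0.786],[11.6,-1.65,0,0,0,0.786],[11.6,-1.65,0,0,0,0.786],[11.6,-1.65,0,0,0,0.786],[11.6,-1.65,0,0,0,0.786],[11.6,-1.65,0,0,0,0.786],[11.6,-1.65,0,0,0,0.786],[11.6,-1.65,0,0,0,0.786],[11.6,-1.65,0,0,0,0.786],[11.6,-1.65,0,0,0,0.786],[11.6,-1.65,0,0,0,0.786],[11.6,-1.65,0,0,0,0.786],[11.6,-1.65,0,0,0,0.786],[0,0,0,0,0,0],[0,0,0,0,0,0],[0,0,0,0,0,0],[0,0,0,0,0,0]]}}

```text
clock: 18.77
position: [624.1, -115.6, 132.3]
ee_rot: [1.0, -0.014, -0.001, -0.0]
contact_force: [-0.0, -0.1, 0.2]
gripper_width: 29.0
grasp_force: 58.4
```

Emit:
{"fn": "play_rows", "kwargs": {"series": [[0,0,-20,0,0,0],[0,0,-25,0,0,0],[0,0,-20,0,0,0],[0,0,-12,0,0,0],[0,0,-7,0,0,0],[0,0,-4,0,0,0],[0,0,-2,0,0,0],[0,0,-1,0,0,0],[0,0,0,0,0,0],[0,0,0,0,0,0]]}}

```text
clock: 19.6
position: [625.7, -115.7, 43.0]
ee_rot: [1.0, -0.013, 0.001, -0.0]
contact_force: [-1.3, -0.2, 0.6]
gripper_width: 29.0
grasp_force: 58.4
```

```bash
python3 st.py 625.4 -115.6 42 -0.026
```

```text
t 19.6 p [ 625.7 -115.7   43. ] yaw -0.027 zaxis [ 0.002  0.    -1.   ] w 29.0 q [ 0.07  0.61 -0.2   0.   -0.76  1.47]
delta [-0.3  0.1 -1. ] turn units 0.01
```

Emit:
{"fn": "play_rows", "kwargs": {"series": [[0,0,-0.7,0,0,0],[0,0,0,0,0,0]]}}

```text
clock: 19.77
position: [625.7, -115.7, 42.0]
ee_rot: [1.0, -0.013, 0.001, 0.0]
contact_force: [0.9, -0.8, 0.7]
gripper_width: 29.1
grasp_force: 58.7
```

Emit:
{"fn": "play_rows", "kwargs": {"series": [[0,0,0,0,0,0],[0,0,0,0,0,0],[0,0,0,0,0,0],[0,0,0,0,0,0],[0,0,0,0,0,0],[0,0,0,0,0,0],[0,0,8,0,0,0],[0,0,15,0,0,0],[0,0,25,0,0,0],[0,0,30,0,0,0],[0,0,15,0,0,0],[0,0,0,0,0,0],[0,0,0,0,0,0]], "gripper": 0.6}}

```text
clock: 20.85
position: [625.6, -115.7, 135.9]
ee_rot: [1.0, -0.014, 0.001, -0.0]
contact_force: [-0.6, -0.7, 0.2]
gripper_width: 51.2
grasp_force: 0.0
```

```bash
python3 st.py 443.5 77 33 -1.69
```

```text
t 20.85 p [ 625.6 -115.7  135.9] yaw -0.027 zaxis [ 0.003  0.    -1.   ] w 51.2 q [ 0.07  0.5  -0.12 -0.   -0.94  1.47]
delta [-182.1  192.7 -102.9] turn units -15.88
```

Emit:
{"fn": "play_rows", "kwargs": {"series": [[-10.1,10.7,0,0,0,-0.882],[-10.1,10.7,0,0,0,-0.882],[-10.1,10.7,0,0,0,-0.882],[-10.1,10.7,0,0,0,-0.882],[-10.1,10.7,0,0,0,-0.882],[-10.1,10.7,0,0,0,-0.882],[-10.1,10.7,0,0,0,-0.882],[-10.1,10.7,0,0,0,-0.882],[-10.1,10.7,0,0,0,-0.882],[-10.1,10.7,0,0,0,-0.882],[-10.1,10.7,0,0,0,-0.882],[-10.1,10.7,0,0,0,-0.882],[-10.1,10.7,0,0,0,-0.882],[-10.1,10.7,0,0,0,-0.882],[-10.1,10.7,0,0,0,-0.882],[-10.1,10.7,0,0,0,-0.882],[-10.1,10.7,0,0,0,-0.882],[-10.1,10.7,0,0,0,-0.882],[0,0,0,0,0,0],[0,0,0,0,0,0]], "gripper": 0.65}}

```text
clock: 22.52
position: [442.6, 76.9, 133.7]
ee_rot: [-0.665, 0.747, 0.0, -0.001]
contact_force: [0.2, 0.0, 0.1]
gripper_width: 55.4
grasp_force: 0.0
```

Emit:
{"fn": "play_rows", "kwargs": {"series": [[0,0,-25,0,0,0],[0,0,-25,0,0,0],[0,0,-20,0,0,0],[0,0,-15,0,0,0],[0,0,-8,0,0,0],[0,0,-6,0,0,0],[0,0,-3,0,0,0],[0,0,0,0,0,0],[0,0,0,0,0,0]]}}

```text
clock: 23.27
position: [443.9, 77.0, 32.8]
ee_rot: [-0.664, 0.748, -0.0, 0.001]
contact_force: [0.2, 0.6, -0.9]
gripper_width: 55.4
grasp_force: 0.0
```

```bash
python3 st.py 443.5 77 33 -1.69
```

```text
t 23.27 p [443.9  77.   32.8] yaw -1.689 zaxis [ 0.001  0.001 -1.   ] w 55.4 q [ 0.53  0.41 -0.68  0.   -0.48 -0.65]
delta [-0.4 -0.   0.2] turn units -0.01
```

Emit:
{"fn": "play_rows", "kwargs": {"series": [[0,0,0,0,0,0],[0,0,0,0,0,0],[0,0,0,0,0,0],[0,0,0,0,0,0],[0,0,0,0,0,0],[0,0,0,0,0,0],[0,0,0,0,0,0],[0,0,0,0,0,0],[0,0,10,0,0,0],[0,0,20,0,0,0],[0,0,25,0,0,0],[0,0,25,0,0,0],[0,0,20,0,0,0],[0,0,0,0,0,0],[0,0,0,0,0,0]], "gripper": 0}}

```text
clock: 24.52
position: [443.4, 77.1, 133.0]
ee_rot: [-0.664, 0.748, -0.0, 0.001]
contact_force: [0.1, -0.2, -1.4]
gripper_width: 29.2
grasp_force: 59.8
```

Emit:
{"fn": "play_rows", "kwargs": {"series": [[10.4,2.3,0,0,0,0.882],[10.4,2.3,0,0,0,0.882],[10.4,2.3,0,0,0,0.882],[10.4,2.3,0,0,0,0.882],[10.4,2.3,0,0,0,0.882],[10.4,2.3,0,0,0,0.882],[10.4,2.3,0,0,0,0.882],[10.4,2.3,0,0,0,0.882],[10.4,2.3,0,0,0,0.882],[10.4,2.3,0,0,0,0.882],[10.4,2.3,0,0,0,0.882],[10.4,2.3,0,0,0,0.882],[10.4,2.3,0,0,0,0.882],[10.4,2.3,0,0,0,0.882],[10.4,2.3,0,0,0,0.882],[10.4,2.3,0,0,0,0.882],[10.4,2.3,0,0,0,0.882],[10.4,2.3,0,0,0,0.882],[0,0,0,0,0,0],[0,0,0,0,0,0]]}}

```text
clock: 26.18
position: [629.5, 118.0, 129.9]
ee_rot: [1.0, -0.015, -0.002, 0.001]
contact_force: [-0.1, -0.4, -1.0]
gripper_width: 29.0
grasp_force: 59.6
```

Emit:
{"fn": "play_rows", "kwargs": {"series": [[0,0,0,0,0,0],[0,0,0,0,0,0],[0,0,-20,0,0,0],[0,0,-25,0,0,0],[0,0,-20,0,0,0],[0,0,-12,0,0,0],[0,0,-7,0,0,0],[0,0,-4,0,0,0],[0,0,-2,0,0,0],[0,0,0,0,0,0],[0,0,0,0,0,0]]}}

```text
clock: 27.1
position: [631.2, 118.5, 43.4]
ee_rot: [1.0, -0.013, 0.001, -0.0]
contact_force: [0.1, 0.4, -1.6]
gripper_width: 29.2
grasp_force: 59.7
```

```bash
python3 st.py 631.4 118.5 42 -0.026
```

```text
t 27.1 p [631.2 118.5  43.4] yaw -0.027 zaxis [ 0.002  0.001 -1.   ] w 29.2 q [ 0.44  0.62 -0.18  0.   -0.76  1.11]
delta [ 0.2 -0.  -1.4] turn units 0.01
```

Now I lower it the last bit, release, lift, and back away so the top camera can see.

Emit:
{"fn": "play_rows", "kwargs": {"series": [[0,0,-1.2,0,0,0],[0,0,-0.6,0,0,0],[0,0,0,0,0,0]]}}

```text
clock: 27.35
position: [631.0, 118.5, 41.3]
ee_rot: [1.0, -0.013, 0.001, -0.0]
contact_force: [0.3, 0.4, 1.3]
gripper_width: 29.1
grasp_force: 60.1
```

Emit:
{"fn": "play_rows", "kwargs": {"series": [[0,0,0,0,0,0],[0,0,0,0,0,0],[0,0,0,0,0,0],[0,0,0,0,0,0],[0,0,0,0,0,0],[0,0,0,0,0,0],[0,0,8,0,0,0],[0,0,15,0,0,0],[0,0,25,0,0,0],[0,0,30,0,0,0],[0,0,30,0,0,0],[0,0,30,0,0,0],[0,0,0,0,0,0]], "gripper": 0.6}}

```text
clock: 28.43
position: [634.2, 119.2, 187.0]
ee_rot: [1.0, -0.013, 0.007, -0.002]
contact_force: [1.4, 0.0, 0.7]
gripper_width: 51.2
grasp_force: 0.0
```

Emit:
{"fn": "play_rows", "kwargs": {"series": [[-20,25,0,0,0,0],[-20,25,0,0,0,0],[-20,25,0,0,0,0],[-20,25,0,0,0,0],[-20,25,0,0,0,0],[-20,25,0,0,0,0],[-20,25,0,0,0,0],[-20,25,0,0,0,0],[-20,25,0,0,0,0],[-20,25,0,0,0,0],[-20,25,0,0,0,0],[-20,25,0,0,0,0],[-20,25,0,0,0,0],[-20,25,0,0,0,0],[-20,25,0,0,0,0],[-20,25,0,0,0,0],[0,0,0,0,0,0],[0,0,0,0,0,0]]}}

```text
clock: 29.93
position: [309.4, 519.4, 178.7]
ee_rot: [1.0, -0.012, 0.0, -0.0]
contact_force: [0.7, -0.3, 0.4]
gripper_width: 51.2
grasp_force: 0.0
```

```bash
python3 - <<'E'
from ov import *
t=fixrot(snap('top','top2.png')); s=fixrot(snap('side','side2.png')); it=[]
for L,w in((120,(631.4,118.5,-.026)),(100,(629.6,40.5,-.026)),(80,(627.8,-37.4,-.026)),(60,(625.4,-115.6,-.026))):
    a=fit(t,L,w,8); b=fit(s,L,w,8); print(L,np.round(a[0]-w,2),round(a[1],3),np.round(b[0]-w,2),round(b[1],3)); it.append((L,w,8))
cv2.imwrite('pics/o4.png',ov(t,it,7,(28,30))[:,:])
E
python3 st.py
```

```text
120 [-0.3  -2.39  0.06] 0.373 [-4.23 -3.1   0.13] 0.463
100 [-0.61 -1.82  0.07] 0.349 [-3.26  0.68  0.3 ] 0.605
80 [ 1.15 -2.43 -0.  ] 0.192 [-0.06  9.95  0.11] 0.552
60 [-0.26 -2.68 -0.19] 0.201 [-1.74 18.64 -0.1 ] 0.464
t 30.03 p [310.6 517.8 178.6] yaw -0.027 zaxis [-0. -0. -1.] w 51.2 q [ 1.3   0.41 -0.15 -0.   -1.    0.25]
```

View pics/top2.png

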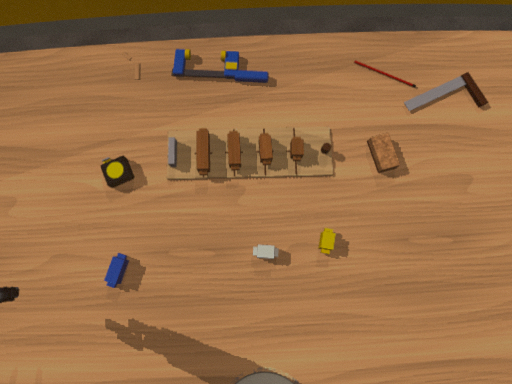

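```bash
python3 -c "
import cv2;i=cv2.imread('pics/o4.png');print(i.shape);cv2.imwrite('pics/o5.png',cv2.resize(i,None,fx=.7,fy=.7,interpolation=cv2.INTER_AREA))"
```

```text
(840, 784, 3)
```

View pics/o5.png

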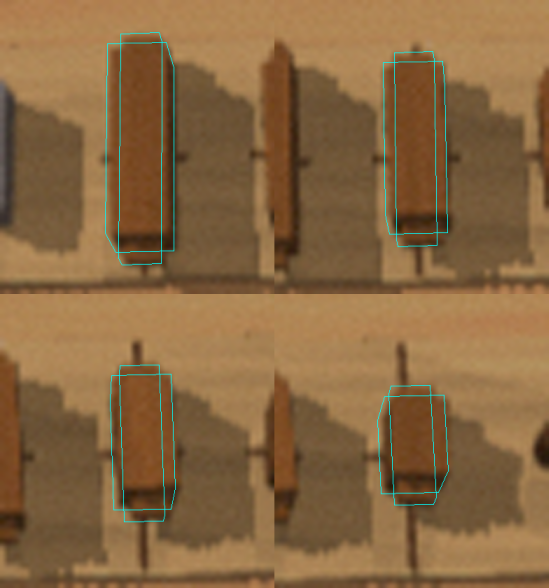

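The top view shows all four rails on their marks in order, from the 120 at (203,152) beside the steel stop to the 60 at (297,149) beside the peg. The overlay puts each within about 3 mm and nearly parallel to its mark, and the tape is still at (117,171).

```bash
python3 -c "
from bench import job_done; print(job_done())"
```

```text
the job is handed in; nothing more can be done
None
```

I set all four rails on their marks, longest beside the steel stop to shortest beside the peg, each within about 3 mm of its tick by the top camera, with the tape measure not visibly moved; I handed the job in at about 30 s and got no verdict back.

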